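Play out the line of dominoes

ROBOT

A 7-joint arm with a two-finger parallel gripper is mounted at the origin on the work surface. World frame = base frame: x ahead of the robot, y to its left, z up, the work surface at z = 0. Lengths are in m, angles in rad, forces in N, time in s.
With the tool pointing down it reaches from about 0.35 to 0.775 m from the base axis. Payload 3.1 kg.
Tool frame: the origin (TCP) lies midway between the tips of the shut fingers; the grasp point (between the pads) lies 19 mm behind it; z points along the fingers, y is the line along which they close (so a half turn about z gives the same grasp; the last joint's range is limited). The gripper opens to 85 mm and grips with 20 to 120 N. Pads are 22 mm wide; open, the fingers measure 114 mm over their backs; the gripper's body (76 mm by 85 mm) begins 54 mm behind the grasp point. The pads swing forward as they close: fully open they stand 13 mm farther back than shut.
Start: joints at [-1.181, 0.311, 0.014, 1.512, -0.004, 1.319, -0.027], TCP at [0.23, 0.5, 0.205] pointing down, gripper open.
Joint ranges: [-2.7, 2.7], [-0.3, 1.91], [-1.27, 1.3], [0.12, 2.57], [-1.44, 4.58], [0.2, 2.03], [-3.05, 3.05]. Speed limits (rad/s): [2.79, 2.79, 3.14, 3.14, 3.14, 3.14, 3.14].

INTERFACE

Orientations are given as a rotation vector (axis times angle).
In Python, from station import * gives the robot as it stands. The module is installed in compiled form; this text tells all that it offers.
- The arm moves only by the tool send_rows, never from a script. Its arguments are lists of equal length, an entry for each row: "gripper": the closure, from 0 (fully open) to 1 (shut); "translation": the shift along the tool's x, y, z in units of 0.3 m (1.0 is 0.3 m), a list of three; "yaw": the turn about the tool's z in units of 30 degrees (1.0 is 30 degrees). In form: {"gripper": [gripper, ...], "translation": [[x, y, z], ...], "yaw": [yaw, ...]}. A call has 1 to 20 rows; each row is the pose to reach, as a shift and turn from the pose commanded when the call began, along the tool's axes at that moment; what a row does not reach only later rows make up. A row lasts 1/12 s, in which the tool goes at most 41.7 mm and 7.16 degrees, less where a joint would pass 70% of its speed; a pose out of reach is approached as far as the arm can. A call with a number of a shift or a turn outside -1 to 1 is refused whole. A call with a gripper value outside its range is refused whole. The fingers move at their own pace and stop on an object; "squeeze" is the grip in N (left out, the last holds). Time passes only in rows, so rows that repeat a pose let the fingers close. It gives the time, the measured TCP pose, the force, the opening and the grip force at its end, in the units of the state.
- state(): the state, without advancing time (a new reading comes with each control period).
- read_camera(name): name is "scene" or "top" or "wrist"; returns (picture, depth): 420x560x3 uint8, red, green, blue; 420x560 float32, m along the optical axis (not along the pixel's ray), 0 where there is no reading.
- camera_model(name): a dict with "vfov" (degrees; the focal length in pixels is half the picture's height over the tangent of half this angle, whatever the lens; pixels are square), "cx", "cy" (the principal point, pixels), "rvec" (rotation vector, rad) and "tvec" (3), from world to camera coordinates, as OpenCV has them; the wrist camera has in their place "tool_from_camera" (4x4, takes a point from camera to tool coordinates, whose origin is the TCP and whose axes are the flange's). Camera axes: x right, y down, z forward; pixel columns grow to the right and rows downward; lengths in m; the calibration is good to about 2 mm. A picture is of the moment at which its call begins: read the wrist's pose just before it. camera_model takes no time and is no camera call.
- sign_off(): hands the job in; it is judged then, once.
The state is a dict: "time_s": time; "joint_pos": joint angles; "joint_velocities": joint speeds; "joint_efforts": joint torques, N m; "eef_pos": TCP position; "ee_rot": TCP orientation; "ft_force": force on the tool from outside, world axes, zero at the start; "ft_torque": the same for the moment, N m; "finger_gap": finger opening in m; "gripper_force": force on a finger pad.
Only numpy, scipy, OpenCV 4.12 (cv2) and the standard library are available. Lean on these libraries where they do the work, as an engineer would, in place of code of your own. Each camera call takes 0.05 s, during which the arm holds its last target. There are 200 camera calls.

TASK

Play the four loose face-up dominoes onto the one-six already lying in the open middle of the table, so that all five lie flat in one straight line, end to end and almost touching, and wherever two meet both halves show the same number of pips. Leave the one-six, the two face-down dominoes, the coffee cup, the tumbler and the bowl where they are.

Things in the scene. Friction and masses are not known exactly. Their poses are not given: they have to be found in the camera images.
- domino_1_6: The starter, already played, in the open middle of the table on the robot's side: green plastic domino, 60 x 30 x 12 mm, about 32 g, lying face up with white pips (7 mm); origin at the centre of its underside, x along its length, z up out of the pipped face. Its -x half shows 1 pip, its +x half 6 pips. At the start the +x end points roughly to the robot's right (world -y).
- domino_6_2: To be played: green plastic domino, 60 x 30 x 12 mm, about 32 g, lying face up with white pips (7 mm); origin at the centre of its underside, x along its length, z up out of the pipped face. -x half 6 pips, +x half 2 pips.
- domino_2_3: To be played: green plastic domino, 60 x 30 x 12 mm, about 32 g, lying face up with white pips (7 mm); origin at the centre of its underside, x along its length, z up out of the pipped face. -x half 2 pips, +x half 3 pips.
- domino_4_1: To be played: green plastic domino, 60 x 30 x 12 mm, about 32 g, lying face up with white pips (7 mm); origin at the centre of its underside, x along its length, z up out of the pipped face. -x half 4 pips, +x half 1 pip.
- domino_0_4: To be played: green plastic domino, 60 x 30 x 12 mm, about 32 g, lying face up with white pips (7 mm); origin at the centre of its underside, x along its length, z up out of the pipped face. -x half blank (no pips), +x half 4 pips.
- facedown_1: Not to be touched: plain green domino lying face down (no pips, no brass line), 60 x 30 x 12 mm; origin at the centre of its underside, x along its length
- facedown_2: Not to be touched: plain green domino lying face down (no pips, no brass line), 60 x 30 x 12 mm; origin at the centre of its underside, x along its length
- coffee_cup: Bystander: steel coffee cup, 66 mm across the rim, 55 mm tall, handle reaching 53 mm to its +y; origin at the centre of its underside, z up
- tumbler: Bystander: empty clear plastic tumbler, 74 mm across the rim, 95 mm tall, by the table edge on the robot's right; origin at the centre of its underside, z up
- bowl: Bystander: small blue glazed ceramic bowl, 92 mm across the rim, 40 mm tall; origin at the centre of its underside, z up
Not all that is in view belongs to the job. What is shaped like the domino_4_1 but brown or orange is not meant.

How it is judged:
At the end, for the whole second after the job is handed in: The line reads blank-four, four-one, one-six, six-two, two-three: neighbours within 10 mm sideways, 0.2 rad and 12 mm of end gap, matching halves meeting, all five flat on the table and at rest. The one-six and every bystander are within 25 mm of their starting places (x of domino_4_1 in the frame of domino_0_4 between 0.05 and 0.072 m and y of domino_4_1 in the frame of domino_0_4 between -0.01 and 0.01 m and x of domino_0_4 in the frame of domino_4_1 between -0.072 and -0.05 m and y of domino_0_4 in the frame of domino_4_1 between -0.01 and 0.01 m and angle between the x axis of domino_0_4 and the x axis of domino_4_1, either way round below 0.2 rad and x of domino_1_6 in the frame of domino_4_1 between 0.05 and 0.072 m and y of domino_1_6 in the frame of domino_4_1 between -0.01 and 0.01 m and x of domino_4_1 in the frame of domino_1_6 between -0.072 and -0.05 m and y of domino_4_1 in the frame of domino_1_6 between -0.01 and 0.01 m and angle between the x axis of domino_4_1 and the x axis of domino_1_6, either way round below 0.2 rad and x of domino_6_2 in the frame of domino_1_6 between 0.05 and 0.072 m and y of domino_6_2 in the frame of domino_1_6 between -0.01 and 0.01 m and x of domino_1_6 in the frame of domino_6_2 between -0.072 and -0.05 m and y of domino_1_6 in the frame of domino_6_2 between -0.01 and 0.01 m and angle between the x axis of domino_1_6 and the x axis of domino_6_2, either way round below 0.2 rad and x of domino_2_3 in the frame of domino_6_2 between 0.05 and 0.072 m and y of domino_2_3 in the frame of domino_6_2 between -0.01 and 0.01 m and x of domino_6_2 in the frame of domino_2_3 between -0.072 and -0.05 m and y of domino_6_2 in the frame of domino_2_3 between -0.01 and 0.01 m and angle between the x axis of domino_6_2 and the x axis of domino_2_3, either way round below 0.2 rad and angle between each of domino_0_4, domino_4_1, domino_1_6, domino_6_2, domino_2_3's own z axis and vertical below 0.1 rad and height (world z) of each of domino_0_4, domino_4_1, domino_1_6, domino_6_2, domino_2_3 below 0.004 m and linear speed of each of domino_0_4, domino_4_1, domino_1_6, domino_6_2, domino_2_3 below 0.02 m/s and distance of each of domino_1_6, facedown_1, facedown_2, coffee_cup, tumbler, bowl from where it was at the start of the episode below 0.025 m); the robot touches nothing.
It fails at once if the played one-six, a face-down domino, the cup, the tumbler or the bowl is pushed more than 40 mm away or tipped over (distance of any of domino_1_6, facedown_1, facedown_2, coffee_cup, tumbler, bowl from where it was at the start of the episode above 0.04 m or angle between any of facedown_1, facedown_2, coffee_cup, tumbler, bowl's own z axis and vertical above 0.6 rad).
It also fails if it takes over 96 s, if anything falls off the work surface, if the arm or the gripper's body presses on something with over 40 N, if the wrist force passes 120 N, or if a joint passes its speed limit or range.

## Working session

There is one attempt and no reset: what is moved stays moved. The work goes in short steps, Python scripts to look and compute and a tool call to move; the robot and the scene stay as the last step left them, time stands still between calls to the robot, and variables do not carry over. Pictures are saved under pics/ and viewed, at most 14 in all, crops included, and the job is handed in when it is done.

Besides the shell and the picture viewer there is one more tool, called after "Call:" as name(argument=value, ...) on one line, values as JSON. send_rows: Moves the arm, as the interface text tells. Its arguments: {"type":"object","properties":{"gripper":{"type":"array"},"translation":{"type":"array"},"yaw":{"type":"array"},"squeeze":{"type":"number"}},"required":["gripper","translation","yaw"]}

```bash
mkdir -p pics
python3 - <<'E'
from station import *
import cv2,numpy as np
s=state();print({k:np.round(v,3) for k,v in s.items()})
for n in("top","scene"):
    p,d=read_camera(n);np.savez(n,p=p,d=d);m=camera_model(n);print(n,m)
    cv2.imwrite(f"pics/{n}0.png",cv2.resize(p[:,:,::-1],(800,600),interpolation=cv2.INTER_CUBIC))
print(camera_model("wrist"))
E
```

```text
{'time_s': np.float64(0.0), 'joint_pos': array([-1.181,  0.312,  0.014,  1.513, -0.004,  1.319, -0.027]), 'joint_velocities': array([ 0.   ,  0.   , -0.001,  0.001, -0.   ,  0.003, -0.002]), 'joint_efforts': array([-0.0000e+00, -3.7990e+01,  1.4600e-01, -2.3059e+01,  1.2000e-02,
        1.3000e-02,  0.0000e+00]), 'eef_pos': array([0.23 , 0.499, 0.204]), 'ee_rot': array([-0.673, -3.068,  0.004]), 'ft_force': array([0.536, 1.175, 0.506]), 'ft_torque': array([ 0.024,  0.023, -0.006]), 'gripper_force': np.float64(0.0), 'finger_gap': np.float64(0.085)}
top {'vfov': 52.12545195181433, 'cx': 284.0442843845444, 'cy': 206.77150562993273, 'rvec': array([ 2.15035514, -2.11249532,  0.17143054]), 'tvec': array([-0.08440086,  0.50172385,  1.01540005])}
scene {'vfov': 50.22964982322764, 'cx': 282.59005748512817, 'cy': 209.05576169303748, 'rvec': array([ 0.98401582,  2.67596606, -0.7412481 ]), 'tvec': array([ 0.42348585, -0.21998253,  1.32586788])}
{'vfov': 66.58335374221525, 'cx': 276.06860932610374, 'cy': 209.78482734667907, 'tool_from_camera': array([[-3.49135787e-04, -9.46610468e-01, -3.22379434e-01,
         8.32233324e-02],
       [ 9.99999488e-01, -6.36547763e-04,  7.86114563e-04,
         3.39474919e-04],
       [-9.49354182e-04, -3.22378994e-01,  9.46610206e-01,
        -1.68317704e-01],
       [ 0.00000000e+00,  0.00000000e+00,  0.00000000e+00,
         1.00000000e+00]])}
```

View pics/top0.png

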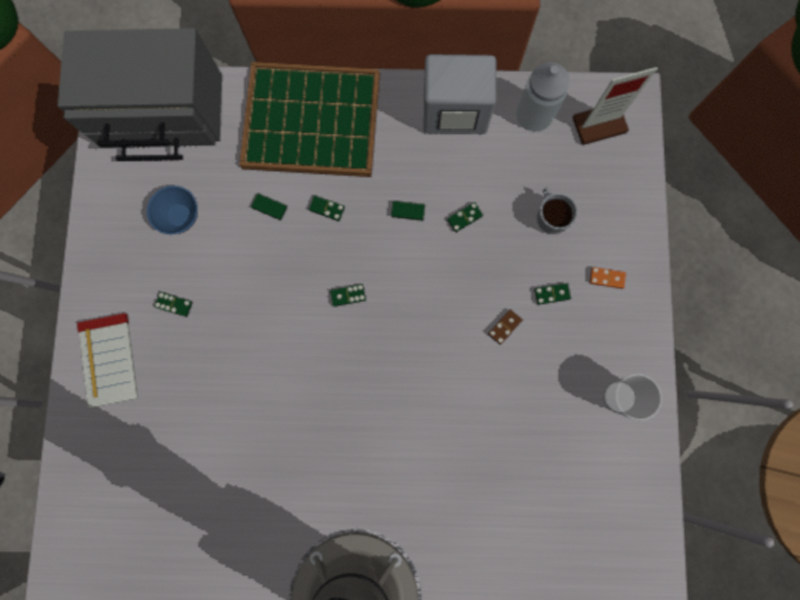

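View pics/scene0.png

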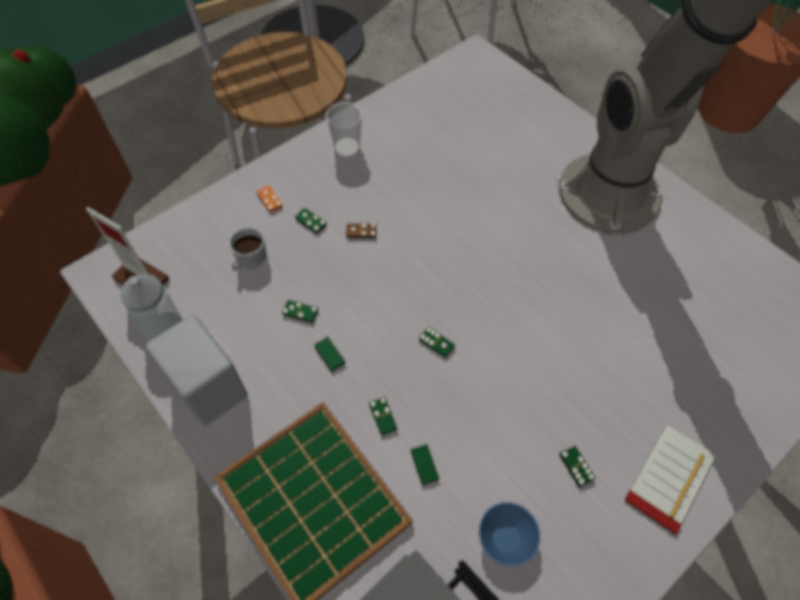

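```bash
cat > h.py <<'E'
import cv2,numpy as np
from scipy.spatial.transform import Rotation as R
H,W=420,560
def K(m):
    f=H/2/np.tan(np.radians(m["vfov"]/2));return np.array([[f,0,m["cx"]],[0,f,m["cy"]],[0,0,1]])
def extr(m,s=None):
    "world from camera R,t"
    if "rvec" in m:
        r=R.from_rotvec(m["rvec"]).as_matrix();return r.T,-r.T@m["tvec"]
    T=np.eye(4);T[:3,:3]=R.from_rotvec(s["ee_rot"]).as_matrix();T[:3,3]=s["eef_pos"]
    T=T@m["tool_from_camera"];return T[:3,:3],T[:3,3]
def plane(m,uv,z,s=None):
    r,t=extr(m,s);d=(np.linalg.inv(K(m))@np.c_[uv,np.ones(len(uv))].T).T@r.T
    return (t+d*((z-t[2])/d[:,2])[:,None])[:,:2]
def rectify(p,m,c,ang,z,s=None,L=.08,Wd=.05,sc=2000):
    "crop, domino x to right, y up"
    n=(int(Wd*sc),int(L*sc));v,u=np.mgrid[:n[0],:n[1]]
    x=(u-n[1]/2)/sc;y=-(v-n[0]/2)/sc
    X=c[0]+x*np.cos(ang)-y*np.sin(ang);Y=c[1]+x*np.sin(ang)+y*np.cos(ang)
    r,t=extr(m,s);P=np.stack([X,Y,np.full_like(X,z)],-1)
    q=(P-t)@r@K(m).T;q=(q[...,:2]/q[...,2:]).astype(np.float32)
    return cv2.remap(p,q[...,0],q[...,1],cv2.INTER_CUBIC)
def find(p,m,s=None,z=.012,area=(150,4000)):
    h=cv2.cvtColor(p,cv2.COLOR_RGB2HSV)
    k=cv2.inRange(h,(45,90,20),(90,255,255))
    k=cv2.morphologyEx(k,cv2.MORPH_CLOSE,np.ones((3,3),np.uint8))
    out=[]
    for c in cv2.findContours(k,cv2.RETR_EXTERNAL,cv2.CHAIN_APPROX_NONE)[0]:
        if not area[0]<cv2.contourArea(c)<area[1]:continue
        w=plane(m,c[:,0].astype(float),z,s)
        (cx,cy),(a,b),g=cv2.minAreaRect((w*1000).astype(np.float32))
        if a<b:g+=90;a,b=b,a
        out.append((np.array([cx,cy])/1000,np.radians((g+90)%180-90),a,b,c[:,0].mean(0)))
    return out
E
python3 - <<'E'
from station import *
from h import *
ims=[]
for n in("top","scene"):
    z=np.load(n+".npz");m=camera_model(n);p=z["p"]
    for c,g,a,b,px in find(p,m):
        if not(45<a<80 and 20<b<50):continue
        r,t=extr(m);u=px.astype(int);dz=z["d"][u[1],u[0]]
        ray=r@(np.linalg.inv(K(m))@[u[0],u[1],1])
        print(n,len(ims),np.round(c,4),round(np.degrees(g),1),round(a),round(b),px.round(),"z",round(t[2]+ray[2]*dz,3))
        im=cv2.resize(rectify(p,m,c,g,.012),(240,150));cv2.putText(im,str(len(ims)),(3,20),0,.7,(255,0,0),2);ims.append(im)
ims+= [ims[0]*0]*(-len(ims)%3)
cv2.imwrite("pics/d0.png",cv2.resize(np.vstack([np.hstack(ims[i:i+3]) for i in range(0,len(ims),3)]),None,fx=.8,fy=.8)[:,:,::-1])
E
```

```text
top 0 [ 0.517 -0.334] -80.2 57 27 [387. 205.] z 0.012
top 1 [ 0.6656 -0.0752] 84.4 57 27 [285. 147.] z 0.015
top 2 [0.6689 0.1782] 67.4 58 26 [188. 144.] z 0.015
scene 3 [0.6697 0.1812] 67.2 56 25 [297. 325.] z 0.013
scene 4 [ 0.6674 -0.0715] 84.4 57 25 [230. 248.] z 0.01
```

View pics/d0.png

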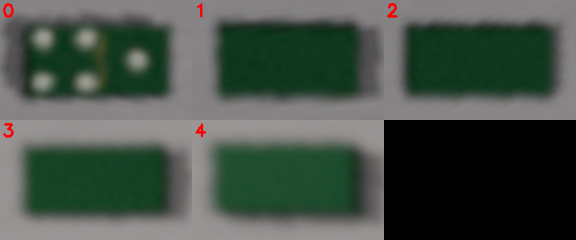

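```bash
sed -i 's/np.ones((3,3)/np.ones((9,9)/' h.py
python3 - <<'E'
from station import *
from h import *
ims=[]
for n in("top","scene"):
    z=np.load(n+".npz");m=camera_model(n);p=z["p"]
    for c,g,a,b,px in find(p,m):
        if not(45<a<80 and 20<b<50):continue
        if g>0:g-=np.pi
        print(n,len(ims),np.round(c,4),round(np.degrees(g),1),round(a),round(b),px.round())
        im=cv2.resize(rectify(p,m,c,g,.012),(240,150));cv2.putText(im,str(len(ims)),(3,20),0,.7,(255,0,0),2);ims.append(im)
ims+= [ims[0]*0]*(-len(ims)%4)
cv2.imwrite("pics/d1.png",cv2.resize(np.vstack([np.hstack(ims[i:i+4]) for i in range(0,len(ims),4)]),None,fx=.8,fy=.8)[:,:,::-1])
s=state();print(R.from_rotvec(s["ee_rot"]).as_matrix().round(3))
E
```

```text
top 0 [ 0.517 -0.334] -80.2 57 27 [387. 205.]
top 1 [ 0.6548 -0.1791] -57.3 58 28 [325. 151.]
top 2 [ 0.6656 -0.0752] -95.6 57 27 [285. 147.]
top 3 [0.6677 0.0732] -109.2 57 27 [228. 145.]
top 4 [0.6689 0.1782] -112.6 58 26 [188. 144.]
scene 5 [0.6697 0.1812] -112.8 56 25 [297. 325.]
scene 6 [0.6687 0.0773] -110.6 55 25 [268. 292.]
scene 7 [ 0.6674 -0.0715] -95.6 57 25 [230. 248.]
[[-0.908  0.418 -0.001]
 [ 0.418  0.908 -0.002]
 [-0.    -0.002 -1.   ]]
```

View pics/d1.png

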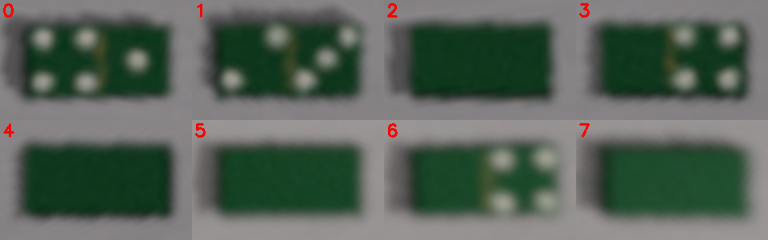

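Run:
```python
from station import *
import h
from h import *
ims=[]
for n,pts in(("top",[(243,206),(121,212)]),("scene",[(305,239),(404,327)])):
    z=np.load(n+".npz");m=camera_model(n);p=z["p"]
    hs=cv2.cvtColor(p,cv2.COLOR_RGB2HSV);k=cv2.inRange(hs,(40,70,15),(95,255,255))
    for u,v in pts:
        q=np.argwhere(k[v-28:v+28,u-28:u+28])[:,::-1]+[u-28,v-28]
        w=plane(m,q.astype(float),.012);(cx,cy),(a,b),g=cv2.minAreaRect((w*1000).astype(np.float32))
        if a<b:g+=90;a,b=b,a
        g=g%180-180;print(n,len(ims),round(cx,1),round(cy,1),round(g,1),round(a),round(b),len(q))
        ims.append(rectify(p,m,np.array([cx,cy])/1000,np.radians(g),.012))
cv2.imwrite("pics/d2.png",np.hstack(ims)[:,:,::-1])
```

```text
top 0 507.4 29.1 -79.4 58 28 156
top 1 486.3 337.0 -107.2 60 26 144
scene 2 509.0 33.5 -77.5 53 28 123
scene 3 488.8 339.1 -111.2 57 27 147
```

View pics/d2.png

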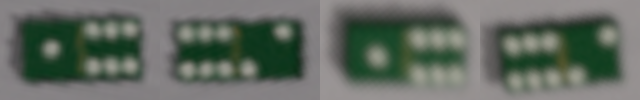

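Call:
send_rows(gripper=[0.4, 0.4, 0.4, 0.4, 0.4, 0.4, 0.4, 0.4, 0.4, 0.4], translation=[[-0.95, -0.42, 0], [-0.95, -0.42, 0], [-0.95, -0.42, 0], [-0.95, -0.42, 0], [-0.95, -0.42, 0], [-0.95, -0.42, 0], [-0.95, -0.42, 0], [-0.95, -0.42, 0], [-0.95, -0.42, 0], [-0.95, -0.42, 0]], yaw=[1, 1, 1, 1, 1, 1, 1, 1, 1, 1], squeeze=30)

```text
time_s: 0.93
eef_pos: [0.4368, 0.2643, 0.2048]
ee_rot: [-1.45, -2.787, 0.001]
ft_force: [-0.3, 1.6, -0.7]
finger_gap: 0.0513
gripper_force: 0.0
```

```bash
cat >> h.py <<'E'
def near(p,m,s,c,rad=.05,z=.012):
    "domino near world c: centre mm, angle of its +x (toward -y side), size"
    hs=cv2.cvtColor(p,cv2.COLOR_RGB2HSV);k=cv2.inRange(hs,(40,70,15),(95,255,255))
    k=cv2.morphologyEx(k,cv2.MORPH_OPEN,np.ones((2,2),np.uint8))
    q=np.argwhere(k)[:,::-1].astype(float);w=plane(m,q,z,s);w=w[np.hypot(*(w-c).T)<rad]
    if len(w)<50:return None
    (cx,cy),(a,b),g=cv2.minAreaRect((w*1000).astype(np.float32))
    if a<b:g+=90;a,b=b,a
    return np.round([cx,cy,g%180-180,a,b],1)
def plan(s,xyz,ang):
    "ang: desired tool x world angle, deg"
    r=R.from_rotvec(s["ee_rot"]).as_matrix();t=(r.T@(np.array(xyz)-s["eef_pos"]))/.3
    a=np.degrees(np.arctan2(r[1,0],r[0,0]))
    return np.round(t,4),round((-((ang-a+90)%180-90))/30,3),"tool x ang",round(a,1)
E
python3 - <<'E'
from station import *
from h import *
s=state();p,d=read_camera("wrist");m=camera_model("wrist")
cv2.imwrite("pics/w1.png",p[:,:,::-1])
print(s["time_s"],s["eef_pos"].round(4),s["finger_gap"],s["ft_force"].round(1))
for c in((.487,.338),(.508,.031)):print(near(p,m,s,c))
print(plan(s,(.487,.338,.1),-108))
E
```

```text
0.9333 [0.4368 0.2643 0.2048] 0.05126237606222398 [-0.3  1.6 -0.7]
[ 485.3  340.5 -105.3   58.4   29.6]
[509.6  35.1 -73.5  65.6  27.7]
(array([0.1053, 0.2783, 0.3491]), np.float64(1.768), 'tool x ang', np.float64(125.0))
```

View pics/w1.png

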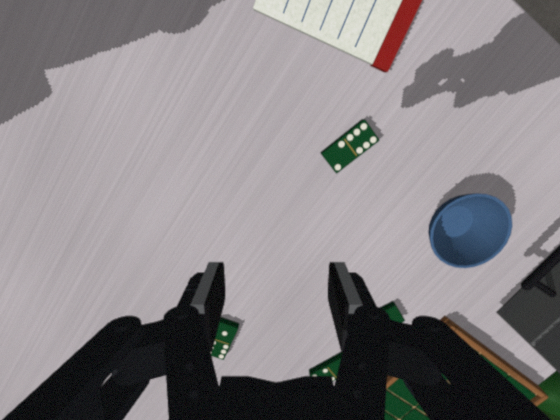

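Call:
send_rows(gripper=[0.4, 0.4, 0.4, 0.4, 0.4], translation=[[0.1, 0.28, 0.2], [0.1, 0.28, 0.2], [0.1, 0.28, 0.2], [0.1, 0.28, 0.2], [0.1, 0.28, 0.2]], yaw=[0.9, 0.9, 0.9, 0.9, 0.9])

```text
time_s: 1.4
eef_pos: [0.4846, 0.342, 0.1426]
ee_rot: [-2.049, -2.379, 0.007]
ft_force: [0.2, 0.0, 0.0]
finger_gap: 0.0515
gripper_force: 0.0
```

Call:
send_rows(gripper=[0.4, 0.4, 0.4, 0.4, 0.4, 0.4], translation=[[-0.1, 0, 0], [-0.1, 0, 0], [-0.1, 0, 0], [-0.1, 0, 0], [-0.1, 0, 0], [-0.1, 0, 0]], yaw=[0.82, 0.82, 0.82, 0.82, 0.82, 0.82])

```text
time_s: 1.9
eef_pos: [0.491, 0.3101, 0.1458]
ee_rot: [-2.509, -1.889, -0.001]
ft_force: [0.1, -0.8, -0.3]
finger_gap: 0.0512
gripper_force: 0.0
```

```bash
cat > look.py <<'E'
import sys
from station import *
from h import *
# look.py cx cy [tag]
c=[float(x) for x in sys.argv[1:3]]
s=state();p,d=read_camera("wrist");m=camera_model("wrist")
if len(sys.argv)>3:cv2.imwrite(f"pics/{sys.argv[3]}.png",p[:,:,::-1])
q=near(p,m,s,c);print(round(s["time_s"],2),s["eef_pos"].round(4),round(s["finger_gap"],4),q)
if q is not None:print(plan(s,(q[0]/1000,q[1]/1000,.003),q[2]))
E
python3 look.py .486 .339 w2
```

```text
1.9 [0.491  0.3101 0.1458] 0.0512 [ 485.6  339.3 -106.    58.5   28.1]
(array([ 0.088 , -0.0442,  0.476 ]), np.float64(-0.002), 'tool x ang', np.float64(73.9))
```

View pics/w2.png

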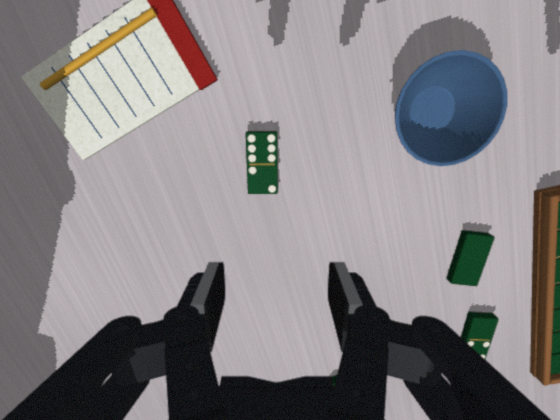

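Call:
send_rows(gripper=[0.4, 0.4, 0.4, 0.4, 0.4, 0.4, 0.4, 1, 1, 1, 1, 1, 1, 1, 1, 1], translation=[[0.088, -0.044, 0.1], [0.088, -0.044, 0.2], [0.088, -0.044, 0.3], [0.088, -0.044, 0.4], [0.088, -0.044, 0.476], [0.088, -0.044, 0.476], [0.088, -0.044, 0.476], [0.088, -0.044, 0.476], [0.088, -0.044, 0.476], [0.088, -0.044, 0.476], [0.088, -0.044, 0.476], [0.088, -0.044, 0.476], [0.088, -0.044, 0.4], [0.088, -0.044, 0.3], [0.088, -0.044, 0.25], [0.088, -0.044, 0.25]], yaw=[0, 0, 0, 0, 0, 0, 0, 0, 0, 0, 0, 0, 0, 0, 0, 0])

```text
time_s: 3.28
eef_pos: [0.49, 0.3401, 0.0751]
ee_rot: [2.514, 1.883, 0.015]
ft_force: [-0.0, 0.3, 0.3]
finger_gap: -0.0002
gripper_force: 0.0
```

Run:
```python
from station import *
from h import *
s=state();m=camera_model("wrist");p,d=read_camera("wrist");cv2.imwrite("pics/w3.png",p[:,:,::-1])
C=np.array([.508,.031]);a=np.radians(-79.4);u=np.array([np.cos(a),np.sin(a)])
print(s["eef_pos"],s["finger_gap"],s["gripper_force"])
print(plan(s,(*(C+.064*u+[-.03,.0]),.12),-79.4))
```

```text
[0.48995957 0.34006032 0.07507321] -0.00021895715561926296 0.0
(array([-1.1889,  0.349 , -0.1567]), np.float64(-0.898), 'tool x ang', np.float64(73.7))
```

View pics/w3.png

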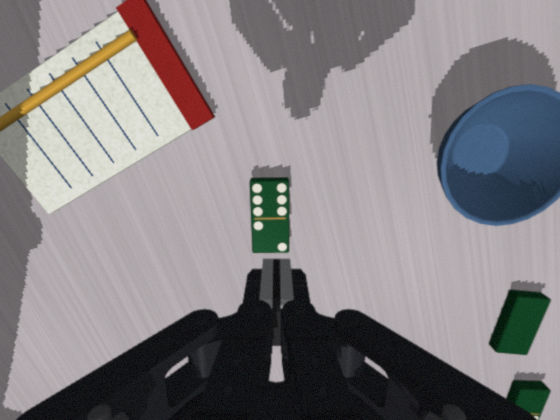

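```bash
python3 look.py .486 .339
```

```text
3.33 [0.4885 0.3393 0.0729] 0.0001 [ 485.9  340.6 -105.5   60.2   28.6]
(array([ 0.0006, -0.0104,  0.233 ]), np.float64(-0.028), 'tool x ang', np.float64(73.7))
```

Call:
send_rows(gripper=[0.4, 0.4, 0.4, 0.4, 0.4, 0.4, 0.4, 0.4], translation=[[0, -0.008, 0], [0, -0.008, 0], [0, -0.008, 0], [0, -0.008, 0.1], [0, -0.008, 0.2], [0, -0.008, 0.233], [0, -0.008, 0.233], [0, -0.008, 0.233]], yaw=[0, 0, 0, 0, 0, 0, 0, 0])

```text
time_s: 4.05
eef_pos: [0.4841, 0.3386, -0.0001]
ee_rot: [2.514, 1.883, -0.002]
ft_force: [0.3, 0.4, 0.7]
finger_gap: 0.0511
gripper_force: 0.0
```

```bash
python3 look.py .486 .339 w4; python3 -c "
from station import *
s=state();print(s['eef_pos'],s['ft_force'])"
```

```text
4.05 [ 4.841e-01  3.386e-01 -1.000e-04] 0.0511 [ 486.2  341.4 -105.5   61.7   29. ]
(array([ 0.0111,  0.0041, -0.0103]), np.float64(-0.028), 'tool x ang', np.float64(73.7))
[0.48520865 0.33921755 0.00119764] [ 0.16986238 -0.41712781  0.14287043]
```

View pics/w4.png

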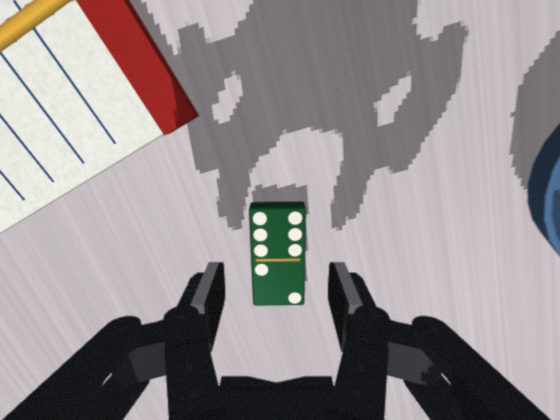

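Call:
send_rows(gripper=[1, 1, 1, 1, 1, 1, 1, 1], translation=[[0, 0, 0], [0, 0, 0], [0, 0, 0], [0, 0, 0], [0, 0, 0], [0, 0, 0], [0, 0, 0], [0, 0, 0]], yaw=[0, 0, 0, 0, 0, 0, 0, 0])

```text
time_s: 4.77
eef_pos: [0.4843, 0.3389, 0.0003]
ee_rot: [-2.515, -1.883, 0.0]
ft_force: [-0.0, -0.4, -0.3]
finger_gap: 0.0001
gripper_force: 0.0
```

```bash
python3 look.py .486 .339 w5; python3 -c "
from station import *
import numpy as np
s=state();print(s['eef_pos'],s['ft_force'])
p,d=read_camera('wrist')
print(d[250:420:10,276].round(3)); print(d[250:420:10,300].round(3))"
```

```text
4.77 [4.843e-01 3.389e-01 3.000e-04] 0.0001 [ 488.9  351.7 -106.4   39.5   29.2]
(array([ 0.0454,  0.0028, -0.009 ]), np.float64(0.002), 'tool x ang', np.float64(73.7))
[4.84262004e-01 3.38866631e-01 2.79413034e-04] [-0.08375702 -0.07952152  0.23516123]
[0.173 0.152 0.143 0.136 0.129 0.123 0.124 0.127 0.127 0.129 0.21  0.213
 0.216 0.219 0.084 0.08  0.078]
[0.173 0.176 0.151 0.143 0.136 0.12  0.113 0.11  0.104 0.093 0.091 0.086
 0.082 0.079 0.077 0.077 0.076]
```

View pics/w5.png

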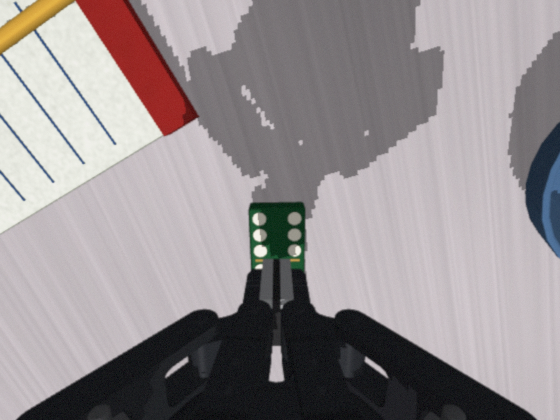

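Call:
send_rows(gripper=[0.4, 0.4, 0.4, 0.4, 0.4, 0.4, 0.4, 0.4, 0.4, 0.4], translation=[[0.007, 0.003, -0.03], [0.007, 0.003, -0.03], [0.007, 0.003, -0.03], [0.007, 0.003, -0.03], [0.007, 0.003, -0.03], [0.007, 0.003, -0.03], [0.007, 0.003, 0.0], [0.007, 0.003, 0.03], [0.007, 0.003, 0.06], [0.007, 0.003, 0.06]], yaw=[0, 0, 0, 0, 0, 0, 0, 0, 0, 0])

```text
time_s: 5.7
eef_pos: [0.4835, 0.3392, -0.0208]
ee_rot: [-2.514, -1.883, 0.009]
ft_force: [-0.8, 0.2, -1.2]
finger_gap: 0.0514
gripper_force: 0.0
```

Run:
```python
from station import *
from h import *
s=state();print(s["time_s"],s["eef_pos"],s["ft_force"].round(2),s["finger_gap"])
m=camera_model("wrist");p,d=read_camera("wrist");T=m["tool_from_camera"];k=np.linalg.inv(K(m))
for v,u in[(266,218),(272,215),(280,212),(300,205),(252,276),(252,180),(252,400)]:
    print(v,u,d[v,u].round(3),(T@np.r_[k@[u,v,1]*d[v,u],1])[:3].round(4))
cv2.imwrite("pics/w6.png",p[:,:,::-1])
```

```text
5.7 [ 0.48346709  0.33924111 -0.02078627] [-0.8   0.16 -1.19] 0.05138463208645652
266 218 0.148 [ 0.0114 -0.0269 -0.0369]
272 215 0.143 [ 0.011  -0.0275 -0.0416]
280 212 0.136 [ 0.0114 -0.0274 -0.049 ]
300 205 0.122 [ 0.0117 -0.0272 -0.0639]
252 276 0.151 [ 0.0162 -0.0002 -0.0321]
252 180 0.163 [ 0.0105 -0.0492 -0.0206]
252 400 0.163 [ 0.0105  0.0632 -0.0206]
```

Call:
send_rows(gripper=[0.4, 0.4, 1, 1, 1, 1, 1, 1, 1], translation=[[0, 0, 0.03], [0, 0, 0.03], [0, 0, 0.03], [0, 0, 0.03], [0, 0, 0.03], [0, 0, 0.03], [0, 0, 0.03], [0, 0, 0.03], [0, 0, 0.03]], yaw=[0, 0, 0, 0, 0, 0, 0, 0, 0])

```text
time_s: 6.5
eef_pos: [0.4863, 0.3409, -0.0262]
ee_rot: [2.515, 1.883, 0.002]
ft_force: [0.3, -0.2, 3.0]
finger_gap: 0.0293
gripper_force: 32.7
```

Call:
send_rows(gripper=[1, 1, 1, 1, 1, 1, 1, 1, 1], translation=[[0, 0, -0.12], [0, 0, -0.25], [-0.12, 0, -0.3], [-0.24, 0, -0.3], [-0.36, 0, -0.3], [-0.48, 0, -0.3], [-0.6, 0, -0.3], [-0.6, 0, -0.3], [-0.6, 0, -0.3]], yaw=[0, 0, 0, -0.2, -0.4, -0.6, -0.8, -0.9, -0.9])

```text
time_s: 7.25
eef_pos: [0.4341, 0.1651, 0.0631]
ee_rot: [-2.01, -2.413, 0.002]
ft_force: [-0.0, 1.0, 0.3]
finger_gap: 0.0289
gripper_force: 31.7
```

Run:
```python
from station import *
from h import *
s=state();C=np.array([.509,.032]);a=np.radians(-79.);u=np.array([np.cos(a),np.sin(a)])
print(s["eef_pos"],s["finger_gap"],s["gripper_force"])
print(plan(s,(*(C+.064*u),.06),-79.))
```

```text
[0.43408584 0.16514603 0.06312453] 0.02890873292474804 31.662563681602478
(array([-0.695 ,  0.1674,  0.0102]), np.float64(-0.019), 'tool x ang', np.float64(100.4))
```

Call:
send_rows(gripper=[1, 1, 1, 1, 1, 1, 1, 1, 1], translation=[[-0.12, 0, 0], [-0.24, 0.05, 0], [-0.36, 0.1, 0], [-0.48, 0.15, 0], [-0.6, 0.167, 0], [-0.695, 0.167, 0], [-0.695, 0.167, 0], [-0.695, 0.167, 0], [-0.695, 0.167, 0]], yaw=[0, 0, 0, 0, 0, 0, 0, 0, 0])

```text
time_s: 8.0
eef_pos: [0.5231, -0.0258, 0.0629]
ee_rot: [-2.003, -2.418, -0.001]
ft_force: [-0.7, 0.2, -0.2]
finger_gap: 0.0292
gripper_force: 31.7
```

```bash
python3 look.py .509 .032 w6
```

```text
8.0 [ 0.5231 -0.0258  0.0629] 0.0292 [507.7  29.6 -78.5  58.5  28.8]
(array([ 0.1907, -0.0159,  0.1998]), np.float64(-0.026), 'tool x ang', np.float64(100.7))
```

View pics/w6.png

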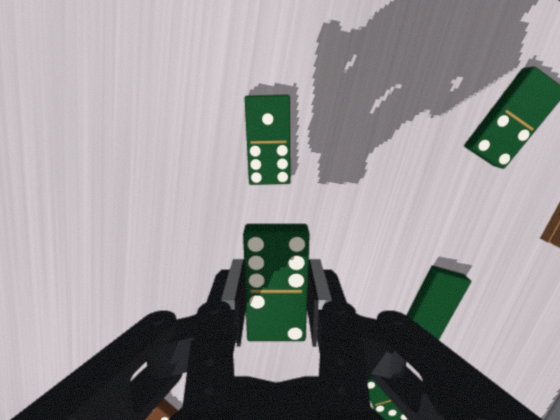

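```bash
cat > fit.py <<'E'
# fit.py refx refy k : held domino pose vs reference domino; plan for placing at ref + k*u (m), released at z
import sys
from station import *
from h import *
c=[float(x) for x in sys.argv[1:3]];k=float(sys.argv[3])
m=camera_model("wrist");Q=[];Hh=[]
for i in range(2):
    s=state();p,d=read_camera("wrist")
    Hh.append(near(p,m,s,s["eef_pos"][:2],.045,s["eef_pos"][2]+.040));Q.append(near(p,m,s,c))
print("ref",*Q,"\nheld",*Hh,s["eef_pos"].round(4))
h=np.array(Hh[-1]);off=h[:2]/1000-s["eef_pos"][:2]
q=np.array(Q[-1])
if len(sys.argv)>4:q[:3]=[float(x) for x in sys.argv[4:7]]
a=np.radians(q[2]);u=np.array([np.cos(a),np.sin(a)]);T=q[:2]/1000+k*u
dang=q[2]-h[2];r=R.from_euler("z",dang,degrees=True).as_matrix()[:2,:2]
tx=np.degrees(R.from_rotvec(s["ee_rot"]).as_matrix()[:2,0]@np.array([1,1j]));ang=np.degrees(np.angle(R.from_rotvec(s["ee_rot"]).as_matrix()[:2,0]@np.array([1,1j])))
print("off",off.round(4),"dang",dang,"target",T.round(4));print(plan(s,(*(T-r@off),-.027),ang+dang))
E
python3 fit.py .508 .030 .063
```

```text
ref [507.7  29.2 -78.4  58.8  28.7] [508.   29.3 -77.9  58.9  29. ] 
held [523.2 -23.  -79.6  61.   29.5] [523.1 -22.9 -79.5  60.9  29.4] [ 0.5229 -0.0249  0.0629]Traceback (most recent call last):
  File "fit.py", line 16, in <module>
    tx=np.degrees(R.from_rotvec(s["ee_rot"]).as_matrix()[:2,0]@np.array([1,1j]));ang=np.degrees(np.angle(R.from_rotvec(s["ee_rot"]).as_matrix()[:2,0]@np.array([1,1j])))
TypeError: ufunc 'degrees' not supported for the input types, and the inputs could not be safely coerced to any supported types according to the casting rule ''safe''
```

```bash
sed -i 's/^tx=.*;ang=/ang=/' fit.py; python3 fit.py .508 .030 .063 507.8 29.4 -79
```

```text
ref [508.   29.3 -78.   58.9  29. ] [508.   29.3 -78.   58.9  29. ] 
held [522.9 -23.  -79.2  60.8  29.9] [522.9 -23.5 -78.9  61.   29.6] [ 0.5229 -0.0255  0.0631]
off [0.    0.002] dang -0.09999999999999432 target [ 0.5198 -0.0324]
(array([-0.0277, -0.0157,  0.3005]), np.float64(0.003), 'tool x ang', np.float64(100.8))
```

Call:
send_rows(gripper=[1, 1, 1, 1, 1, 1, 1, 0.4, 0.4, 0.4, 0.4, 0.4, 0.4, 0.4], translation=[[-0.028, -0.016, 0.05], [-0.028, -0.016, 0.13], [-0.028, -0.016, 0.2], [-0.028, -0.016, 0.25], [-0.028, -0.016, 0.28], [-0.028, -0.016, 0.296], [-0.028, -0.016, 0.296], [-0.028, -0.016, 0.296], [-0.028, -0.016, 0.296], [-0.028, -0.016, 0.296], [-0.028, -0.016, 0.296], [-0.028, -0.016, 0.2], [-0.028, -0.016, 0.1], [-0.028, -0.016, 0]], yaw=[0, 0, 0, 0, 0, 0, 0, 0, 0, 0, 0, 0, 0, 0])

```text
time_s: 9.42
eef_pos: [0.5191, -0.0369, 0.064]
ee_rot: [-2.005, -2.417, 0.002]
ft_force: [1.2, -0.5, 0.4]
finger_gap: 0.0511
gripper_force: 0.0
```

Run:
```python
from station import *
from h import *
s=state();p,d=read_camera("wrist");m=camera_model("wrist")
print(s["eef_pos"],s["finger_gap"],near(p,m,s,(.508,.0294),.032),near(p,m,s,(.5198,-.0324),.032))
# 2_3 at (.6548,-.1791) +x ang -57.3
a=np.radians(-57.3);print(plan(s,(.6548,-.1791,.06),-57.3), plan(s,(.6548-.04*np.cos(a),-.1791-.04*np.sin(a),.06),-57.3))
```

```text
[ 0.51912836 -0.03694819  0.06404065] 0.051067382726996284 [507.8  29.  -78.1  59.5  28.7] [521.  -35.5 -79.3  56.4  29.2]
(array([-0.5492,  0.3569,  0.013 ]), np.float64(-0.735), 'tool x ang', np.float64(100.6)) (array([-0.4257,  0.3069,  0.013 ]), np.float64(-0.735), 'tool x ang', np.float64(100.6))
```

Call:
send_rows(gripper=[0.4, 0.4, 0.4, 0.4, 0.4, 0.4, 0.4, 0.4, 0.4], translation=[[-0.1, 0.06, 0], [-0.2, 0.12, 0], [-0.3, 0.18, 0], [-0.4, 0.25, 0], [-0.5, 0.32, 0], [-0.55, 0.357, 0], [-0.55, 0.357, 0], [-0.55, 0.357, 0], [-0.55, 0.357, 0]], yaw=[-0.2, -0.4, -0.6, -0.735, -0.735, -0.735, -0.735, -0.735, -0.735])

```text
time_s: 10.22
eef_pos: [0.655, -0.178, 0.0628]
ee_rot: [-1.504, -2.756, -0.001]
ft_force: [0.3, 0.4, -0.2]
finger_gap: 0.051
gripper_force: 0.0
```

```bash
sed -i 's/q\[1\]\/1000,.003/q[1]\/1000,-.028/' look.py; python3 look.py .655 -.178;python3 look.py .655 -.178 w7
```

```text
10.22 [ 0.655  -0.178   0.0628] 0.051 [ 655.5 -177.4  -57.6   60.3   29. ]
(array([3.000e-04, 2.700e-03, 3.026e-01]), np.float64(0.011), 'tool x ang', np.float64(122.7))
10.27 [ 0.655  -0.1774  0.063 ] 0.0513 [ 655.2 -177.   -57.4   60.3   28.9]
(array([2.000e-04, 1.300e-03, 3.033e-01]), np.float64(0.006), 'tool x ang', np.float64(122.8))
```

Call:
send_rows(gripper=[0.4, 0.4, 0.4, 0.4, 0.4, 1, 1, 1, 1, 1, 1, 1, 1, 1, 1], translation=[[0, 0.002, 0.1], [0, 0.002, 0.2], [0, 0.002, 0.27], [0, 0.002, 0.303], [0, 0.002, 0.303], [0, 0.002, 0.303], [0, 0.002, 0.303], [0, 0.002, 0.303], [0, 0.002, 0.303], [0, 0.002, 0.303], [0, 0.002, 0.303], [0, 0.002, 0.2], [0, 0.002, 0.1], [0, 0.002, 0], [0, 0.002, 0]], yaw=[0, 0, 0, 0, 0, 0, 0, 0, 0, 0, 0, 0, 0, 0, 0])

```text
time_s: 11.57
eef_pos: [0.6611, -0.1806, 0.0708]
ee_rot: [1.499, 2.746, 0.005]
ft_force: [2.3, 0.1, 1.6]
finger_gap: 0.0292
gripper_force: 30.9
```

Run:
```python
from station import *
from h import *
s=state();a=np.radians(-79.);u=np.array([np.cos(a),np.sin(a)])
T=np.array([.5078,.0294])+.13*u
print(T,s["finger_gap"]);print(plan(s,(*T,.063),-79.))
```

```text
[ 0.53260517 -0.09821153] 0.02918084478828677
(array([ 0.4629, -0.2118,  0.0194]), np.float64(0.724), 'tool x ang', np.float64(122.7))
```

Call:
send_rows(gripper=[1, 1, 1, 1, 1, 1, 1, 1, 1], translation=[[0.1, -0.05, 0], [0.2, -0.1, 0], [0.3, -0.15, 0], [0.4, -0.2, 0], [0.45, -0.212, 0], [0.45, -0.212, 0], [0.45, -0.212, 0], [0.45, -0.212, 0], [0.45, -0.212, 0]], yaw=[0.1, 0.3, 0.5, 0.724, 0.724, 0.724, 0.724, 0.724, 0.724])

```text
time_s: 12.32
eef_pos: [0.5309, -0.1009, 0.0635]
ee_rot: [1.998, 2.422, 0.0]
ft_force: [0.3, -0.3, -1.3]
finger_gap: 0.0289
gripper_force: 30.9
```

```bash
python3 look.py .508 .029 w8; python3 fit.py .520 -.034 .063
```

```text
12.32 [ 0.5309 -0.1009  0.0635] 0.0289 [512.3   8.8 -78.   58.3  29. ]
(array([0.3712, 0.0082, 0.3045]), np.float64(-0.035), 'tool x ang', np.float64(100.9))
ref [519.  -26.  -79.3  82.9  29. ] [519.  -25.8 -79.1  82.8  29. ] 
held [530.4 -97.1 -78.7  61.1  29.4] [530.2 -97.  -78.7  61.1  29.5] [ 0.5305 -0.1008  0.0633]
off [-0.0003  0.0038] dang -0.3999999999999915 target [ 0.5309 -0.0877]
(array([0.0305, 0.008 , 0.301 ]), np.float64(0.013), 'tool x ang', np.float64(100.9))
```

View pics/w8.png

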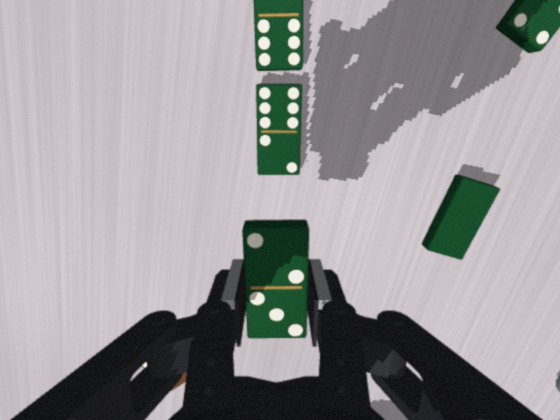

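```bash
cat > line.py <<'E'
# green run along a line in the wrist view: c1 c2 -> edges (mm from c1) of dominoes along line
import sys
from station import *
from h import *
x=[float(v) for v in sys.argv[1:4]];a=np.radians(x[2]);L=.4
s=state();p,d=read_camera("wrist");m=camera_model("wrist")
im=rectify(p,m,np.array(x[:2]),a,.012,s,L=L,Wd=.06,sc=2000)
k=cv2.inRange(cv2.cvtColor(im,cv2.COLOR_RGB2HSV),(40,70,15),(95,255,255))
k=cv2.morphologyEx(k,cv2.MORPH_CLOSE,np.ones((5,5),np.uint8))
cv2.imwrite("pics/line.png",im[:,:,::-1])
f=(k[30:90]>0).mean(0)>.3;e=np.flatnonzero(np.diff(f.astype(int)))
for i,j in zip(e[:-1],e[1:]):
    if f[i+1] and j-i>20:
        pts=np.argwhere(k[:,i:j]>0);v=np.percentile(pts[:,0],[2,98]);print("domino from",i/2-L*500,"to",j/2-L*500,"lat",((60-v)/2).round(1))
E
python3 line.py .508 .029 -79
```

```text
domino from -9.5 to 29.5 lat [ 13.5 -14.5]
domino from 38.0 to 96.5 lat [ 13.5 -14.5]
domino from 130.5 to 185.5 lat [ 20.5 -26.5]
```

Call:
send_rows(gripper=[1, 1, 1, 1, 1, 1, 1, 0.4, 0.4, 0.4, 0.4, 0.4, 0.4, 0.4, 0.4], translation=[[-0.002, 0.007, 0.05], [-0.002, 0.007, 0.13], [-0.002, 0.007, 0.2], [-0.002, 0.007, 0.25], [-0.002, 0.007, 0.28], [-0.002, 0.007, 0.298], [-0.002, 0.007, 0.298], [-0.002, 0.007, 0.298], [-0.002, 0.007, 0.298], [-0.002, 0.007, 0.298], [-0.002, 0.007, 0.298], [-0.002, 0.007, 0.2], [-0.002, 0.007, 0.1], [-0.002, 0.007, 0], [-0.002, 0.007, 0]], yaw=[0, 0, 0, 0, 0, 0, 0, 0, 0, 0, 0, 0, 0, 0, 0])

```text
time_s: 13.77
eef_pos: [0.537, -0.1013, 0.0696]
ee_rot: [1.992, 2.415, 0.011]
ft_force: [0.8, -0.1, 0.1]
finger_gap: 0.0513
gripper_force: 0.0
```

```bash
python3 line.py .508 .029 -79
python3 - <<'E'
from station import *
from h import *
s=state();print(s["time_s"],s["eef_pos"],plan(s,(.517,-.334,.063),-80.2))
E
```

```text
domino from -8.5 to 29.5 lat [ 13.5 -14.5]
domino from 37.5 to 159.0 lat [ 13.5 -14.5]
13.8167 [ 0.53527825 -0.10071684  0.06706658] (array([-0.7517, -0.2082,  0.0138]), np.float64(0.04), 'tool x ang', np.float64(101.0))
```

Call:
send_rows(gripper=[0.4, 0.4, 0.4, 0.4, 0.4, 0.4, 0.4, 0.4, 0.4, 0.4, 0.4], translation=[[-0.12, -0.03, 0], [-0.24, -0.06, 0], [-0.36, -0.09, 0], [-0.48, -0.12, 0], [-0.6, -0.15, 0], [-0.7, -0.19, 0], [-0.75, -0.208, 0.01], [-0.75, -0.208, 0.01], [-0.75, -0.208, 0.01], [-0.75, -0.208, 0.01], [-0.75, -0.208, 0.01]], yaw=[0.04, 0.04, 0.04, 0.04, 0.04, 0.04, 0.04, 0.04, 0.04, 0.04, 0.04])

```text
time_s: 14.73
eef_pos: [0.5143, -0.3298, 0.0596]
ee_rot: [-2.019, -2.405, -0.003]
ft_force: [-0.4, 0.1, 0.7]
finger_gap: 0.0514
gripper_force: 0.0
```

```bash
python3 look.py .517 -.332;python3 look.py .517 -.332
```

```text
14.73 [ 0.5143 -0.3298  0.0596] 0.0514 [ 517.2 -333.7  -79.9   61.    28.9]
(array([-0.015 ,  0.0071,  0.2921]), np.float64(-0.004), 'tool x ang', np.float64(100.0))
14.78 [ 0.5144 -0.33    0.0599] 0.0514 [ 517.1 -333.6  -79.9   60.3   29. ]
(array([-0.0138,  0.0066,  0.2929]), np.float64(-0.004), 'tool x ang', np.float64(100.0))
```

Call:
send_rows(gripper=[0.4, 0.4, 0.4, 0.4, 0.4, 1, 1, 1, 1, 1, 1, 1, 1, 1, 1], translation=[[-0.014, 0.007, 0.1], [-0.014, 0.007, 0.2], [-0.014, 0.007, 0.27], [-0.014, 0.007, 0.293], [-0.014, 0.007, 0.293], [-0.014, 0.007, 0.293], [-0.014, 0.007, 0.293], [-0.014, 0.007, 0.293], [-0.014, 0.007, 0.293], [-0.014, 0.007, 0.293], [-0.014, 0.007, 0.293], [-0.014, 0.007, 0.2], [-0.014, 0.007, 0.1], [-0.014, 0.007, 0], [-0.014, 0.007, 0]], yaw=[0, 0, 0, 0, 0, 0, 0, 0, 0, 0, 0, 0, 0, 0, 0])

```text
time_s: 16.08
eef_pos: [0.5204, -0.3396, 0.067]
ee_rot: [2.015, 2.394, 0.003]
ft_force: [1.2, 0.1, 0.7]
finger_gap: 0.0289
gripper_force: 30.7
```

Run:
```python
from station import *
from h import *
s=state();a=np.radians(-79.);u=np.array([np.cos(a),np.sin(a)])
T=np.array([.5078,.0294])-.07*u
print(T,s["finger_gap"],s["eef_pos"]);print(plan(s,(*T,.06),-79.))
```

```text
[0.49444337 0.0981139 ] 0.028863968561016615 [ 0.52042073 -0.33955022  0.06701079]
(array([1.4524, 0.1633, 0.0123]), np.float64(-0.039), 'tool x ang', np.float64(99.8))
```

Call:
send_rows(gripper=[1, 1, 1, 1, 1, 1, 1, 1], translation=[[0.12, 0.02, 0], [0.24, 0.04, 0], [0.36, 0.06, 0], [0.48, 0.08, 0], [0.6, 0.1, 0], [0.72, 0.1, 0], [0.8, 0.1, 0], [0.8, 0.1, 0]], yaw=[-0.039, -0.039, -0.039, -0.039, -0.039, -0.039, -0.039, -0.039])

```text
time_s: 16.75
eef_pos: [0.504, -0.0859, 0.0592]
ee_rot: [-1.982, -2.43, -0.005]
ft_force: [-0.0, 0.3, -0.7]
finger_gap: 0.0295
gripper_force: 30.7
```

Call:
send_rows(gripper=[1, 1, 1, 1, 1, 1, 1, 1, 1, 1], translation=[[0.12, 0.02, 0], [0.24, 0.04, 0], [0.36, 0.06, 0], [0.48, 0.07, 0], [0.6, 0.07, 0], [0.63, 0.07, 0], [0.63, 0.07, 0], [0.63, 0.07, 0], [0.63, 0.07, 0], [0.63, 0.07, 0]], yaw=[0, 0, 0, 0, 0, 0, 0, 0, 0, 0])

```text
time_s: 17.58
eef_pos: [0.4902, 0.092, 0.0603]
ee_rot: [2.003, 2.418, -0.001]
ft_force: [0.9, -0.1, -0.2]
finger_gap: 0.0292
gripper_force: 30.7
```

```bash
python3 fit.py .495 .095 -.064 507.8 29.4 -79
```

```text
ref [495.1  69.4 -78.2  49.4  48.9] [ 494.9   69.7 -167.5   50.2   49.8] 
held [491.5  87.4 -78.8  79.8  29.5] [491.7  87.8 -78.9  79.9  29.9] [0.4901 0.0922 0.0604]
off [ 0.0016 -0.0044] dang -0.09999999999999432 target [0.4956 0.0922]
(array([0.0124, 0.0154, 0.2912]), np.float64(0.003), 'tool x ang', np.float64(100.7))
```

Call:
send_rows(gripper=[1, 1, 1, 1, 1, 1, 1, 0.4, 0.4, 0.4, 0.4, 0.4, 0.4, 0.4, 0.4, 0.4], translation=[[0, 0.016, 0.05], [0, 0.016, 0.13], [0, 0.016, 0.2], [0, 0.016, 0.25], [0, 0.016, 0.27], [0, 0.016, 0.289], [0, 0.016, 0.289], [0, 0.016, 0.289], [0, 0.016, 0.289], [0, 0.016, 0.289], [0, 0.016, 0.289], [0, 0.016, 0.2], [0, 0.016, 0.1], [0, 0.016, 0], [0, 0.016, 0], [0, 0.016, 0]], yaw=[0, 0, 0, 0, 0, 0, 0, 0, 0, 0, 0, 0, 0, 0, 0, 0])

```text
time_s: 19.02
eef_pos: [0.4964, 0.0961, 0.0624]
ee_rot: [1.997, 2.422, 0.007]
ft_force: [-0.1, -0.4, -0.4]
finger_gap: 0.0515
gripper_force: 0.0
```

```bash
python3 line.py .508 .029 -79
python3 - <<'E'
from station import *
from h import *
s=state();print(s["time_s"],s["eef_pos"],plan(s,(.6680,.075,.063),-109.5))
E
```

```text
domino from -101.0 to -40.0 lat [ 14. -14.]
domino from -36.5 to -2.5 lat [ 12.5 -15. ]
domino from 0.0 to 65.5 lat [ 13.5 -14.5]
domino from 68.0 to 84.0 lat [ 13.5 -14.5]
19.0667 [0.49460566 0.09593453 0.06076939] (array([-0.1785,  0.5541, -0.0068]), np.float64(1.016), 'tool x ang', np.float64(101.0))
```

Call:
send_rows(gripper=[0.4, 0.4, 0.4, 0.4, 0.4, 0.4, 0.4, 0.4, 0.4, 0.4], translation=[[-0.03, 0.1, 0], [-0.06, 0.2, 0], [-0.1, 0.3, 0], [-0.14, 0.4, 0], [-0.178, 0.5, 0], [-0.178, 0.554, 0], [-0.178, 0.554, 0], [-0.178, 0.554, 0], [-0.178, 0.554, 0], [-0.178, 0.554, 0]], yaw=[0.2, 0.4, 0.6, 0.8, 1, 1, 1, 1, 1, 1])

```text
time_s: 19.9
eef_pos: [0.6658, 0.0752, 0.0595]
ee_rot: [-2.556, -1.823, 0.003]
ft_force: [-0.1, -0.2, 0.4]
finger_gap: 0.0511
gripper_force: 0.0
```

```bash
python3 look.py .668 .075;python3 look.py .668 .075
```

```text
19.9 [0.6658 0.0752 0.0595] 0.0511 [ 669.1   75.2 -109.9   60.5   28.6]
(array([0.0038, 0.0113, 0.2917]), np.float64(0.029), 'tool x ang', np.float64(71.0))
19.95 [0.6661 0.0752 0.0599] 0.0513 [ 669.    75.2 -109.    60.2   28.6]
(array([0.0031, 0.0096, 0.2931]), np.float64(-0.001), 'tool x ang', np.float64(71.0))
```

Call:
send_rows(gripper=[0.4, 0.4, 0.4, 0.4, 0.4, 1, 1, 1, 1, 1, 1, 1, 1, 1, 1, 1], translation=[[0.003, 0.01, 0.1], [0.003, 0.01, 0.2], [0.003, 0.01, 0.27], [0.003, 0.01, 0.293], [0.003, 0.01, 0.293], [0.003, 0.01, 0.293], [0.003, 0.01, 0.293], [0.003, 0.01, 0.293], [0.003, 0.01, 0.293], [0.003, 0.01, 0.293], [0.003, 0.01, 0.293], [0.003, 0.01, 0.2], [0.003, 0.01, 0.1], [0.003, 0.01, 0], [0.003, 0.01, 0], [0.003, 0.01, 0]], yaw=[0, 0, 0, 0, 0, 0, 0, 0, 0, 0, 0, 0, 0, 0, 0, 0])

```text
time_s: 21.33
eef_pos: [0.6727, 0.0746, 0.0628]
ee_rot: [2.556, 1.822, 0.007]
ft_force: [-0.2, 0.4, 0.0]
finger_gap: 0.0293
gripper_force: 31.4
```

Run:
```python
from station import *
from h import *
s=state();print(s["finger_gap"],s["eef_pos"]);print(plan(s,(.483,.156,.06),-79.))
```

```text
0.029295924086626776 [0.67270813 0.07456149 0.06280809]
(array([ 0.0504, -0.6864,  0.0062]), np.float64(-1.001), 'tool x ang', np.float64(71.0))
```

Call:
send_rows(gripper=[1, 1, 1, 1, 1, 1, 1, 1, 1, 1, 1], translation=[[0.01, -0.1, 0], [0.02, -0.2, 0], [0.03, -0.3, 0], [0.04, -0.4, 0], [0.05, -0.5, 0], [0.05, -0.6, 0], [0.05, -0.68, 0], [0.05, -0.68, 0], [0.05, -0.68, 0], [0.05, -0.68, 0], [0.05, -0.68, 0]], yaw=[-0.1, -0.2, -0.4, -0.6, -0.8, -1, -1, -1, -1, -1, -1])

```text
time_s: 22.25
eef_pos: [0.4839, 0.1545, 0.06]
ee_rot: [2.0, 2.421, -0.001]
ft_force: [0.9, -0.8, -0.4]
finger_gap: 0.0291
gripper_force: 31.4
```

```bash
python3 look.py 2 2; python3 -c "
from station import *
from h import *
s=state();print(s['eef_pos'],plan(s,(.4834,.1555,-.027),-79.))"
```

```text
22.25 [0.4839 0.1545 0.06  ] 0.0291 None
[0.48397329 0.15446253 0.06005933] (array([ 0.0041, -0.0014,  0.2902]), np.float64(-0.005), 'tool x ang', np.float64(100.9))
```

Call:
send_rows(gripper=[1, 1, 1, 1, 1, 1, 1, 0.4, 0.4, 0.4, 0.4, 0.4, 0.4, 0.4, 0.4, 0.4], translation=[[0.006, 0, 0.05], [0.006, 0, 0.13], [0.006, 0, 0.2], [0.006, 0, 0.25], [0.006, 0, 0.27], [0.006, 0, 0.288], [0.006, 0, 0.288], [0.006, 0, 0.288], [0.006, 0, 0.288], [0.006, 0, 0.288], [0.006, 0, 0.288], [0.006, 0, 0.2], [0.006, 0, 0.1], [0.006, 0, 0], [0.006, 0, 0], [0.006, 0, 0]], yaw=[0, 0, 0, 0, 0, 0, 0, 0, 0, 0, 0, 0, 0, 0, 0, 0])

```text
time_s: 23.63
eef_pos: [0.4844, 0.1577, 0.0622]
ee_rot: [1.998, 2.422, 0.007]
ft_force: [-0.8, 0.5, 0.8]
finger_gap: 0.0512
gripper_force: 0.0
```

Call:
send_rows(gripper=[0.4, 0.4, 0.4, 0.4, 0.4, 0.4, 0.4, 0.4, 0.4, 0.4, 0.4, 0.4], translation=[[0, 0, -0.12], [0, 0, -0.24], [0, 0, -0.36], [0.1, -0.1, -0.4], [0.2, -0.2, -0.4], [0.3, -0.3, -0.4], [0.4, -0.4, -0.4], [0.5, -0.5, -0.4], [0.5, -0.6, -0.4], [0.5, -0.7, -0.4], [0.5, -0.7, -0.4], [0.5, -0.7, -0.4]], yaw=[0, 0, 0, 0, 0, 0, 0, 0, 0, 0, 0, 0])

```text
time_s: 24.63
eef_pos: [0.2459, 0.2639, 0.1791]
ee_rot: [-1.995, -2.427, 0.004]
ft_force: [0.9, -0.2, 0.8]
finger_gap: 0.0511
gripper_force: 0.0
```

Run:
```python
from station import *
from h import *
o=[]
for n in("top","scene"):
    m=camera_model(n);p,d=read_camera(n)
    im=rectify(p,m,np.array([.508,.030]),np.radians(-79.),.012,None,L=.36,Wd=.06,sc=2000);o.append(im)
    k=cv2.inRange(cv2.cvtColor(im,cv2.COLOR_RGB2HSV),(40,70,15),(95,255,255));k=cv2.morphologyEx(k,cv2.MORPH_CLOSE,np.ones((3,15),np.uint8))
    for c in cv2.findContours(k,cv2.RETR_EXTERNAL,cv2.CHAIN_APPROX_NONE)[0]:
        if cv2.contourArea(c)>2000:print(n,[np.round(v,1) for v in cv2.minAreaRect(c)],cv2.boundingRect(c))
    for c,g,a,b,px in find(p,m):
        if 45<a<80:print(n,c.round(4),np.degrees(g).round(1))
o.append(np.zeros_like(o[0]))
cv2.imwrite("pics/fin.png",np.vstack(o)[:,:,::-1])
```

```text
top [array([561.5,  61.5]), array([ 59., 241.]), np.float64(90.0)] (441, 32, 242, 60)
top [array([362.2,  60.4]), array([ 58.2, 115.9]), np.float64(88.2)] (304, 32, 117, 60)
top [array([169.5,  58.4]), array([239.3,  58.7]), np.float64(0.5)] (50, 28, 240, 61)
top [ 0.6656 -0.0754] 84.4
top [0.6689 0.1782] 67.4
scene [array([357.5,  56.3]), array([ 56.9, 116.6]), np.float64(88.2)] (299, 29, 118, 58)
scene [array([548.5,  56.5]), array([ 57., 225.]), np.float64(90.0)] (436, 28, 226, 58)
scene [array([165.1,  54.4]), array([236.1,  58.3]), np.float64(0.8)] (47, 25, 237, 60)
scene [0.6698 0.1812] 67.2
scene [ 0.6675 -0.0715] 84.4
```

View pics/fin.png

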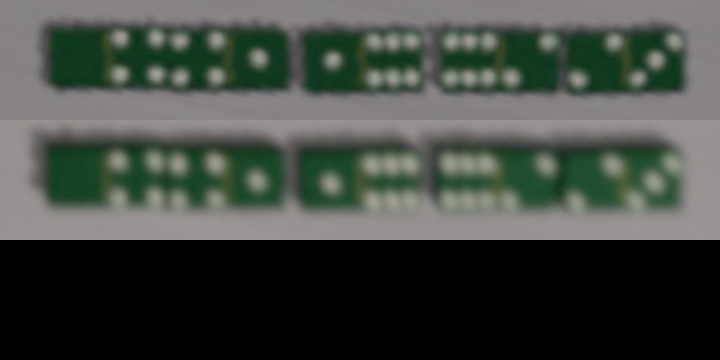

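Run:
```python
from station import *
from h import *
a=np.radians(-79.);u=np.array([np.cos(a),np.sin(a)])
for n in("top","scene"):
    m=camera_model(n);D=[read_camera(n)[1] for _ in range(6)];d=np.median(D,0);r,t=extr(m);o=[]
    for k in np.arange(-.15,.16,.01):
        P=np.r_[np.array([.508,.03])+k*u,.012];q=K(m)@(r.T@(P-t));uv=(q[:2]/q[2]).round().astype(int)
        w=d[uv[1]-1:uv[1]+2,uv[0]-1:uv[0]+2];dd=np.median(w[w>0]);o.append(round(1000*(t+r@(np.linalg.inv(K(m))@[*uv,1])*dd)[2],1))
    print(n,*o)
print(state()["time_s"])
```

```text
top 11.6 12.5 11.1 12.5 11.9 12.3 12.1 12.1 12.6 11.8 12.1 12.2 0.2 12.9 12.8 12.2 12.9 12.1 11.8 0.9 12.0 12.3 11.4 12.3 12.2 11.5 11.8 12.3 12.8 11.9 12.5
scene 11.2 11.2 10.3 11.6 11.7 11.3 11.7 10.8 10.9 11.1 11.4 11.2 8.7 11.0 11.1 11.4 10.9 10.9 -1.1 9.6 10.5 10.6 9.6 11.2 10.4 8.9 10.8 10.5 10.3 11.8 11.2
25.3333
```

```bash
python3 -c "
from station import *
print(sign_off())"
```

```text
the job is handed in; nothing more can be done
None
```

The job is handed in at about 25 s of robot time: the line reads blank-four, four-one, one-six, six-two, two-three, all flat, with every end gap measured under 10 mm (the widest, one-six to six-two, is about 7–8 mm); the sign-off returned no verdict.

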